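# Focus the loupe over the red-tagged nut

### The arm

A 6-joint arm with a two-finger parallel gripper is mounted at the origin on a cart in front of the work surface, level with it; the furniture and walls round the work are solid. World frame = base frame: x ahead of the robot, y to its left, z up, the work surface at z = 0. Lengths are in mm, angles in degrees, forces in N, time in s.
With the tool pointing down it reaches from about 350 to 850 mm from the base axis. Payload 8.1 kg.
Tool frame: the origin (TCP) lies at the very end of the fingers, on their centre line; the grasp point (between the pads) lies 19 mm behind it (r.grip_depth is the distance from the TCP to the grasp point, in mm); z points along the fingers, y is the direction in which the jaws open and shut (so a half turn about z gives the same grasp; the last joint's range is limited). The gripper opens to 85 mm and grips with 20 to 120 N. Pads are 22 mm wide; open, the fingers measure 114 mm over their backs; the gripper's body (76 mm by 85 mm) begins 54 mm behind the grasp point. The pads swing forward as they close: fully open they stand 13 mm farther back than shut.
Start: joints at [-77.372, 7.471, 85.268, -0, 87.261, -4.893], TCP at [180.654, -572.162, 231.292] pointing down, gripper open.
Joint ranges: [-169.43, 169.43], [-51.17, 129.36], [1.28, 143.12], [-76.62, 256.62], [0, 156.53], [-152.29, 152.29]. Speed limits (degrees/s): [136.94, 136.94, 159.86, 180, 180, 180].

### API

Orientations are given as [roll, pitch, yaw] about the fixed x, y, z axes, in that order (R = Rz(yaw) Ry(pitch) Rx(roll)).
In Python, from bench import status, viewer, hand_in, r gives the robot as it stands.
- The arm moves only by the shell command python3 -m crank 'ROWS' [OPENING] [FORCE]. ROWS is a JSON object of lists of equal length, an entry for each row: "slide": the shift along the tool's x, y, z in m, a list of three; "twist": the turn about the tool's z in rad. A call has 1 to 8 rows; each row shifts and turns the commanded pose from where the row before left it, along the tool's axes as they then stand; what a row does not reach is not made up. A row lasts 1/10 s, in which the tool goes at most 50 mm and 8.59 degrees, less where a joint would pass 70% of its speed; a pose out of reach is approached as far as the arm can. A call with a gripper value outside its range is refused whole. OPENING is the closure, from 0 (fully open) to 1 (shut), set as the call begins (- or left out, the last holds). The fingers move at their own pace and stop on an object; FORCE is the grip in N (left out, the last holds). Time passes only in rows, so rows that do not move let the fingers close. It gives the time, the measured TCP pose, the force and the opening at its end, in the units of the state.
- status.sense(): the state, without advancing time (a new reading comes with each control period).
- viewer.snapshot(name): name is "scene" or "top" or "wrist"; returns a dict with "img" (480x640x3 uint8, red, green, blue), "fx", "fy", "cx", "cy" (pixels), "R" (3x3) and "t" (3): a world point X has camera coordinates R X + t; the wrist camera has in their place "hand_eye" (4x4, takes a point from camera to tool coordinates, whose origin is the TCP and whose axes are the flange's). Camera axes: x right, y down, z forward; pixel columns grow to the right and rows downward; lengths in mm; the calibration is good to about 2 mm. A picture is of the moment at which its call begins: read the wrist's pose just before it. There is no depth.
- hand_in(): hands the job in, once; it reports no verdict.
The state is a dict: "time": time; "joint_pos": joint angles; "qd": joint speeds; "joint_efforts": joint torques, N m; "tool_pos": TCP position; "tcp_rot": TCP orientation; "ft_force": force on the tool from outside, world axes, zero at the start; "wrist_torque": the same for the moment, N m; "finger_gap": finger opening in mm.
Only numpy, scipy, OpenCV 4.12 (cv2) and the standard library are available. Lean on these libraries where they do the work, as an engineer would, in place of code of your own. Each camera call takes 0.05 s, during which the arm holds its last target.

### The job

Two nuts stand on the inspection plate, each with a coloured tag in front of it: lift the loupe off its rest by the handle and hold it over the nut that has the red tag, lens centred above the nut, level, and with the lens at the height marked by the yellow focus ring on the post. Do not shift the nuts, the tags or the focus ring, and leave the glass vial, the funnel and the tweezers where they are. Finish while still holding the loupe steady there; do not put it down.

Things in the scene. Friction and masses are not known exactly. Their poses are not given: they have to be found in the camera images.
- loupe_grip (a point): middle of the loupe's black handle (the place to grip), half-way up. The handle is a straight bar 100 mm long, 14 mm wide and 16 mm high with flat sides; at the start it lies level on the two saddles of the rest, its underside 30 mm and its middle 38 mm above the worktop. Axes: x along the handle towards the lens, y across it, z up. The loupe weighs about 0.1 kg.
- loupe_lens (a point): centre of the loupe's round lens (steel rim 60 mm across and 8 mm thick), 95 mm from loupe_grip along the handle's +x and at the same height; z is the lens's axis, up.
- loupe: the whole loupe (reading lens), 175 mm long; origin under the middle of the handle, 8 mm below loupe_grip; same axes.
- loupe_rest: grey rest that carries the loupe, fixed to the worktop: base 120 x 36 x 4 mm with two forked saddles 42 mm either side of its middle (each 10 mm long, 26 mm wide, cheeks up to 37 mm above the worktop); between the saddles 74 mm of the handle are free. Origin under its centre, x along the loupe's handle.
- fixture: inspection plate of aluminium, 120 x 210 x 12 mm, fixed to the worktop; origin under its centre, x away from the robot, y to the left, z up. Nuts stand at x 0, y +70 mm and y -70 mm; tags in front of them at x -42 mm; a steel post 10 mm thick and 135 mm tall (top above the worktop) stands at x +35 mm, y 0. Keep the post clear: with the handle pointing to the plate's -x the loupe stays well away from it.
- nut_left_top (a point): centre of the top of the nut on the plate's +y place: light grey compression nut 20 x 22 x 17 mm, loose between three small dowels 6 mm high; the top is 29 mm above the worktop.
- nut_right_top (a point): the same for the like nut on the plate's -y place.
- nut_left: nut on the plate's +y place; origin under its centre, 12 mm above the worktop.
- nut_right: nut on the plate's -y place; origin under its centre, 12 mm above the worktop.
- red_tag: red round tag, 24 mm across and 12 mm high with a stud, loose, standing on the plate 42 mm in front of the nut to be looked at; origin under its centre.
- green_tag: green round tag of the same shape in front of the other nut (already passed); origin under its centre.
- focus_mark (a point): centre of the yellow focus ring (24 mm across, 8 mm high) on the post: its height is the height for the centre of the lens.
- focus_ring (a joint): how far the focus ring has been slid up the post, 0 to 0.03 m; at 0 its centre is 75 mm above the worktop. It is held by friction.
- vial_mid (a point): centre of an empty glass vial with a teal cap, 27 mm across, 60 mm tall, upright; to be left alone.
- funnel_mid (a point): centre of a white funnel standing on its mouth, 53 mm across, 62 mm tall; to be left alone.
- tweezers: steel tweezers lying flat, 14 x 122 x 8 mm, origin under the centre, long axis y; to be left alone.
Things that resemble listed ones, but are neither listed nor needed, are in the scene too. Leave any black look-alike of the loupe_rest alone.

How it is judged (in metres and radians):
On the way:
1. the loupe is lifted off its rest in the fingers (height (world z) of loupe_grip above 0.048 m and contact force between loupe and loupe_rest below 0.1 N and contact force between the fingers and loupe above 1 N), for 0.2 s.
At the end, for the whole second after the job is handed in: The lens centre is within 10 mm (horizontally) of the centre of the nut whose tag is red and within 6 mm of the height of the focus ring, the lens tilted less than 0.1 rad (6 degrees), the loupe still, held by the fingers and touching nothing else (((horizontal distance between red_tag and nut_left below 0.06 m and horizontal distance between loupe_lens and nut_left_top below 0.01 m) or (horizontal distance between red_tag and nut_right below 0.06 m and horizontal distance between loupe_lens and nut_right_top below 0.01 m)) and z of loupe_lens in the frame of focus_mark between -0.006 and 0.006 m and angle between loupe_lens's own z axis and vertical below 0.1 rad and linear speed of loupe below 0.02 m/s and angular speed of loupe below 0.15 rad/s and contact force between the fingers and loupe above 1 N and contact force between loupe and loupe_rest below 0.1 N and contact force between loupe and fixture below 0.1 N and contact force between loupe and nut_left below 0.1 N and contact force between loupe and nut_right below 0.1 N and contact force between loupe and red_tag below 0.1 N and contact force between loupe and green_tag below 0.1 N); the arm keeps its last pose, push and grip.
It fails at once if a nut is shifted by more than 5 mm (distance of any of nut_left, nut_right from where it was at the start of the episode above 0.005 m).
It fails at once if a tag is shifted by more than 8 mm (distance of any of red_tag, green_tag from where it was at the start of the episode above 0.008 m).
It fails at once if the focus ring is shifted by more than 3 mm (distance of focus_mark from where it was at the start of the episode above 0.003 m).
It fails at once if the vial, funnel or tweezers are moved by more than 15 mm (distance of any of vial_mid, funnel_mid, tweezers from where it was at the start of the episode above 0.015 m).
It also fails if it takes over 40 s, if anything falls off the work surface, if the arm or the gripper's body presses on something with over 40 N, if the wrist force passes 120 N, or if a joint passes its speed limit or range.

## Working session

There is one attempt and no reset: what is moved stays moved. The work goes in short steps, Python scripts to look and compute and a shell command to move; the robot and the scene stay as the last step left them, time stands still between calls to the robot, and variables do not carry over. Pictures are saved under pics/ and viewed, and the job is handed in when it is done.

```bash
mkdir -p pics; ls; python3 - <<'E'
from bench import status, viewer, r
import cv2, pickle
print(status.sense(), r.grip_depth)
for n in ["scene","top","wrist"]:
    s=viewer.snapshot(n); cv2.imwrite(f"pics/{n}0.png",s["img"][:,:,::-1]); pickle.dump(s,open(f"{n}0.pkl","wb"))
    print(n,{k:v for k,v in s.items() if k!="img"})
E
```

```text
pics
{'time': 0.0, 'joint_pos': array([-7.73718569e+01,  7.51603090e+00,  8.53290972e+01,  1.16131694e-03,
        8.72616995e+01, -4.89368569e+00]), 'qd': array([ 0.01744844,  0.02960467,  0.04997575,  0.04820679,  0.0445685 ,
       -0.06331989]), 'joint_efforts': array([ 1.19201059e-04, -5.69387698e+01, -5.00551915e+01, -1.84268420e-04,
        1.46022663e-02,  5.20218885e-05]), 'tool_pos': array([ 180.54310371, -571.61657995,  230.23655939]), 'tcp_rot': array([-1.79893661e+02, -1.02688021e-02,  1.75217627e+01]), 'ft_force': array([ 0.34221201, -0.91538984,  0.89915128]), 'wrist_torque': array([ 0.02306577, -0.00643674, -0.01267026]), 'finger_gap': 85.51641742055064} 18.700000000000003
scene {'fx': 552.6731503618794, 'fy': 552.6731503618794, 'cx': 320.734026525449, 'cy': 241.2582885690529, 'R': array([[-0.74898626, -0.6623693 , -0.01692599],
       [-0.38823541,  0.45941864, -0.79887908],
       [ 0.53692909, -0.59177818, -0.60125347]]), 't': array([377.57266272, 302.02754103, 806.35214697])}
top {'fx': 459.0485206104191, 'fy': 459.0485206104191, 'cx': 329.1759900409761, 'cy': 245.68008296786527, 'R': array([[-0.00264024, -0.99997893,  0.00593046],
       [-0.98526929,  0.00158726, -0.17100262],
       [ 0.17098961, -0.00629458, -0.98525273]]), 't': array([-65.13275184, 567.85345614, 929.12912272])}
wrist {'fx': 409.97181561167196, 'fy': 409.97181561167196, 'cx': 318.882047546768, 'cy': 238.99930812481, 'hand_eye': array([[-1.76212199e-04, -9.54616315e-01, -2.97838311e-01,
         7.49973646e+01],
       [ 9.99999876e-01, -2.95226301e-05, -4.97012598e-04,
         2.51423157e-01],
       [ 4.65663365e-04, -2.97838362e-01,  9.54616202e-01,
        -1.41991306e+02],
       [ 0.00000000e+00,  0.00000000e+00,  0.00000000e+00,
         1.00000000e+00]])}
```

View pics/scene0.png

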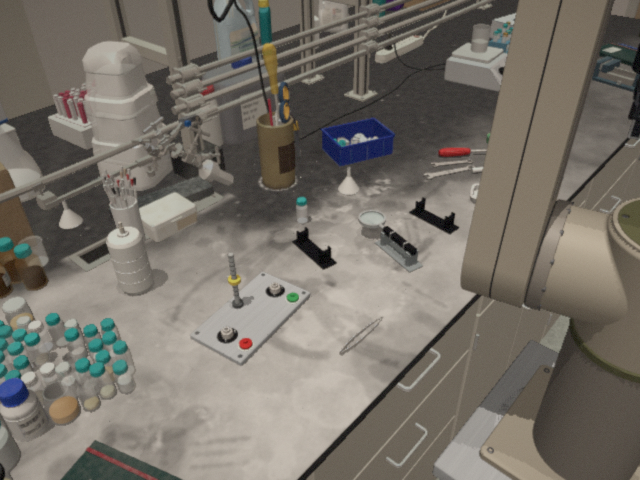

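View pics/top0.png

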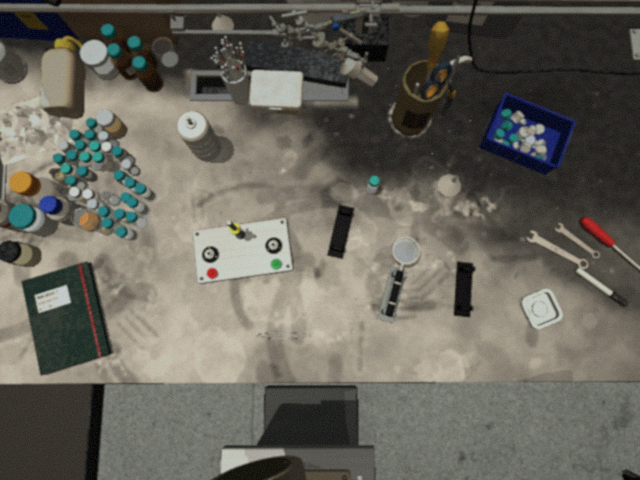

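View pics/wrist0.png

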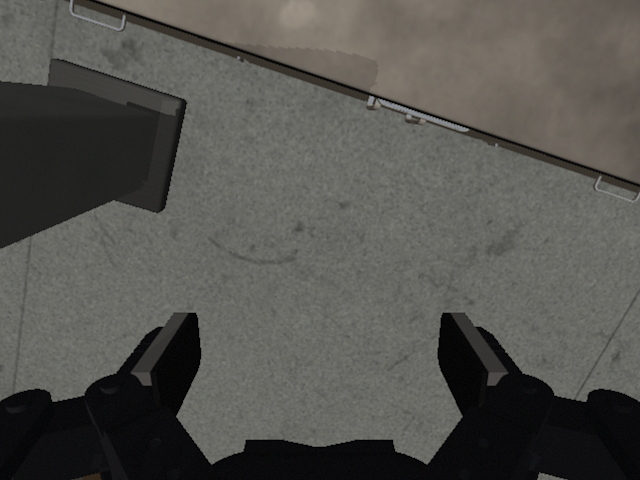

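Candidates for the loupe (top view): grey rest with the black handle and round lens at (393,290); black look-alike rests at (341,231) and (464,289), both empty. Vial (374,184), funnel (448,185), faint tweezers about (280,335). The red tag is at (212,273), in front of the left nut at (210,254), and the green tag is at (276,264). I choose the grey rest with the lens and check it in a crop.

```bash
cat > h.py <<'E'
import numpy as np, cv2, pickle
def ray(s,u,v,z):
    d=np.array([(u-s["cx"])/s["fx"],(v-s["cy"])/s["fy"],1.]); R=s["R"];t=s["t"]
    o=-R.T@t; w=R.T@d
    return o+w*(z-o[2])/w[2]
def tri(s1,p1,s2,p2):
    A=[];b=[]
    for s,p in((s1,p1),(s2,p2)):
        d=np.array([(p[0]-s["cx"])/s["fx"],(p[1]-s["cy"])/s["fy"],1.]);o=-s["R"].T@s["t"];w=s["R"].T@d;w/=np.linalg.norm(w)
        M=np.eye(3)-np.outer(w,w);A.append(M);b.append(M@o)
    return np.linalg.solve(sum(A),sum(b))
E
python3 - <<'E'
import cv2
t=cv2.imread("pics/top0.png");s=cv2.imread("pics/scene0.png")
a=cv2.resize(t[220:340,360:480],(480,480),interpolation=cv2.INTER_CUBIC)
b=cv2.resize(t[205:295,180:300],(640,480),interpolation=cv2.INTER_CUBIC)
cv2.imwrite("pics/c1.png",cv2.resize(t[220:330,360:480],None,fx=5,fy=5,interpolation=cv2.INTER_CUBIC))
cv2.imwrite("pics/c2.png",cv2.resize(t[205:295,180:300],None,fx=6,fy=6,interpolation=cv2.INTER_CUBIC))
cv2.imwrite("pics/c3.png",cv2.resize(s[240:370,185:335],None,fx=4,fy=4,interpolation=cv2.INTER_CUBIC))
cv2.imwrite("pics/c4.png",cv2.resize(s[200:280,345:435],None,fx=6,fy=6,interpolation=cv2.INTER_CUBIC))
E
```

```text
(no output)
```

View pics/c1.png

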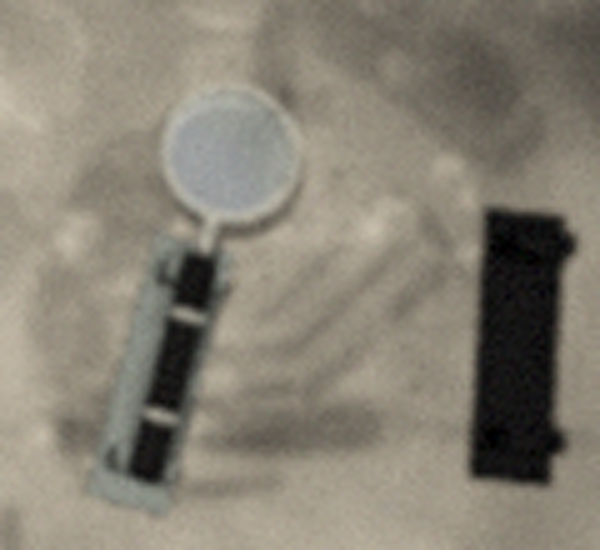

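View pics/c2.png

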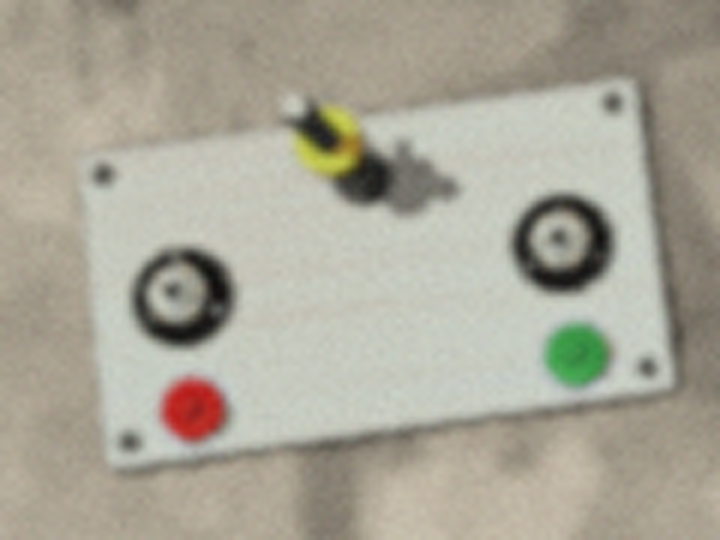

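View pics/c3.png

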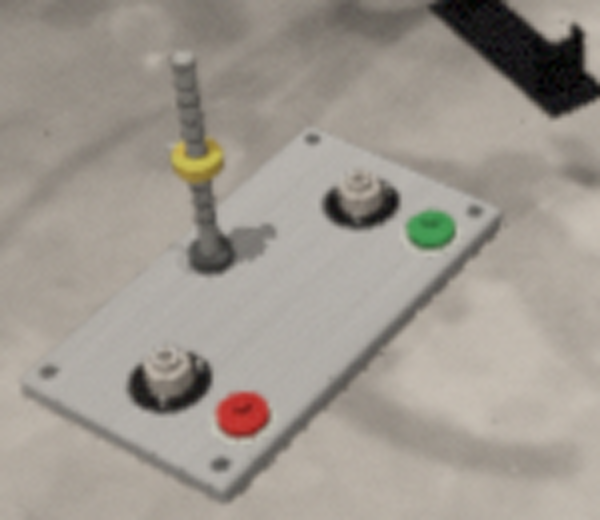

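View pics/c4.png

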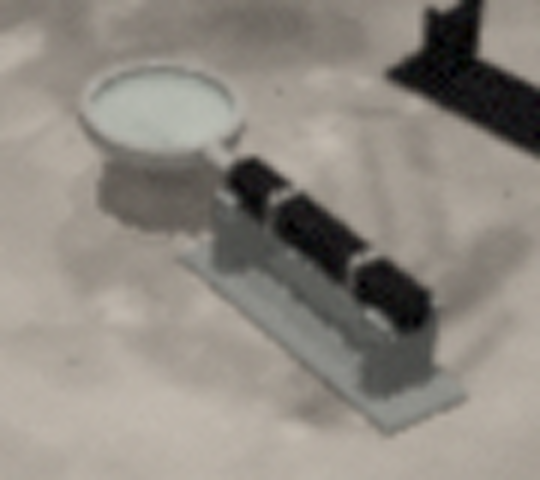

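The crops confirm it: the grey rest carries the black handle and the steel-rimmed lens at top (406,250). The red tag is in front of the +y nut. Now to measure.

```bash
python3 - <<'E'
from h import *
T=pickle.load(open("top0.pkl","rb"));S=pickle.load(open("scene0.pkl","rb"))
def c(x,y,u0,v0,f): return (u0+(x+.5)/f-.5, v0+(y+.5)/f-.5)
P={}
print("lens T",ray(T,*c(232,155,360,220,5),42),"S",ray(S,*c(162,108,345,200,6),42), tri(T,c(232,155,360,220,5),S,c(162,108,345,200,6)))
a=ray(T,*c(199,256,360,220,5),46);b=ray(T,*c(150,475,360,220,5),46)
print("handle",a,b,(a+b)/2,np.linalg.norm(a-b))
a=ray(T,*c(186,315,360,220,5),46);b=ray(T,*c(159,413,360,220,5),46)
print("bands",a,b,(a+b)/2,np.degrees(np.arctan2(*(a-b)[1::-1])))
# colour masks
def cen(s,lo,hi,box):
    h=cv2.cvtColor(s["img"],cv2.COLOR_RGB2HSV); m=cv2.inRange(h,lo,hi); k=np.zeros_like(m); x0,y0,x1,y1=box;k[y0:y1,x0:x1]=m[y0:y1,x0:x1]
    n,l,st,ce=cv2.connectedComponentsWithStats(k); i=1+st[1:,4].argmax(); return ce[i],st[i]
bT=(180,205,300,295);bS=(185,240,335,370)
for n,lo,hi,z in(("red",(0,150,80),(8,255,255),24),("green",(50,100,50),(80,255,255),24),("yel",(22,120,100),(35,255,255),0)):
    p,st=cen(T,lo,hi,bT);q,sq=cen(S,lo,hi,bS)
    print(n,p,q,ray(T,*p,z),ray(S,*q,z),"tri",tri(T,p,S,q))
    if n=="yel":
        # bbox centres
        p=(st[0]+st[2]/2-.5,st[1]+st[3]/2-.5);q=(sq[0]+sq[2]/2-.5,sq[1]+sq[3]/2-.5);print(st,sq,tri(T,p,S,q))
for n,x,y,x2,y2 in(("nutL",178,290,168,356),("nutR",561,238,361,181)):
    p=c(x,y,180,205,6);q=c(x2,y2,185,240,4); print(n,ray(T,*p,29),ray(S,*q,29),tri(T,p,S,q))
# plate corners, top z 12
for x,y in((82,157),(636,80),(674,385),(112,467)): print("corner",ray(T,*c(x,y,180,205,6),12))
for x,y in((183,56),): print("post top S",tri(T,c(293,102,180,205,6),S,c(x,y,185,240,4)))
for u,v,z in((341,231,5),(374,184,60),(448,185,40),(280,335,5),(464,289,5)):print((u,v),ray(T,u,v,z))
E
```

```text
lens T [ 557.97106914 -231.14112614   42.        ] S [ 555.65946888 -228.04807028   42.        ] [ 558.41814976 -231.74110085   38.84224622]
handle [ 513.97042738 -215.07528538   46.        ] [ 422.19026143 -191.97457125   46.        ] [ 468.0803444  -203.52492831   46.        ] 94.64270630080372
bands [ 488.94649531 -208.86177553   46.        ] [ 447.87386963 -196.39488456   46.        ] [ 468.41018247 -202.62833005   46.        ] -16.88476701115994
red [211.84848485 272.93939394] [245.26732673 343.21782178] [512.69349771 187.19597461  24.        ] [505.91215414 193.05375726  24.        ] tri [513.0200494  188.76005957  15.63356302]
green [275.52173913 263.73913043] [292.25675676 296.81081081] [532.48131066  50.04400879  24.        ] [525.52137429  56.1470842   24.        ] tri [532.84018001  50.39823647  15.781185  ]
yel [235.13114754 228.78688525] [233.9625 280.3625] [615.17530005 144.95886197   0.        ] [668.21435545  79.46651866   0.        ] tri [599.43820219 129.97001147  72.37457029]
[230 223  10  11  61] [228 275  12  11  80] [600.46272802 130.76657793  73.36374623]
nutL [555.71189629 193.3518764   29.        ] [552.58249545 194.01894002  29.        ] [555.29911107 193.25232526  26.85210612]
nutR [574.55663335  55.52740004  29.        ] [570.35367476  57.29967429  29.        ] [574.2729695   55.24215932  25.63386063]
corner [608.30489996 235.31536585  12.        ]
corner [637.29587791  30.6965173   12.        ]
corner [522.93991735  15.26237948  12.        ]
corner [493.36580461 218.93434032  12.        ]
post top S [599.78142902 130.19955809 134.74795925]
(341, 231) [608.72012231 -93.21361571   5.        ]
(374, 184) [ 700.79564541 -163.38472045   60.        ]
(448, 185) [ 704.68208974 -328.79062609   40.        ]
(280, 335) [380.23314024  39.83793004   5.        ]
(464, 289) [ 478.31945415 -362.50640878    5.        ]
```

```bash
python3 -m crank '{"slide":[[0.038,-0.026,0],[0.038,-0.026,0],[0.038,-0.026,0],[0.038,-0.026,0],[0.038,-0.026,0],[0.038,-0.026,0],[0.038,-0.026,0],[0.038,-0.026,0]],"twist":[0,0,0,0,0,0,0,0]}' 0 40
```

```text
time: 0.95
tool_pos: [408.6, -280.6, 231.2]
tcp_rot: [-180.0, 0.0, 17.5]
ft_force: [1.1, -0.7, 0.9]
finger_gap: 85.6
```

```bash
python3 -m crank '{"slide":[[0.039,-0.028,0],[0.039,-0.028,0],[0,0,0.02],[0,0,0.02],[0,0,0.02],[0,0,0.02],[0,0,0],[0,0,0]],"twist":[0,0,0.148,0.148,0.148,0.148,0,0]}' 0 40
python3 - <<'E'
from bench import status, viewer
import cv2, pickle
st=status.sense(); s=viewer.snapshot("wrist"); cv2.imwrite("pics/w1.png",s["img"][:,:,::-1]); pickle.dump((st,s),open("w1.pkl","wb"))
print(st["tool_pos"],st["tcp_rot"],st["joint_pos"])
E
```

```text
time: 1.75
tool_pos: [465.1, -205.2, 151.3]
tcp_rot: [-180.0, 0.1, -16.1]
ft_force: [-0.5, -0.7, 0.6]
finger_gap: 85.5
[ 465.13864453 -205.24605098  151.26856703] [-1.79983780e+02  6.23003340e-02 -1.61412824e+01] [-2.95906131e+01 -3.71007987e+00  1.05173820e+02  1.31061201e-03
  7.86006244e+01  7.65504184e+01]
```

View pics/w1.png

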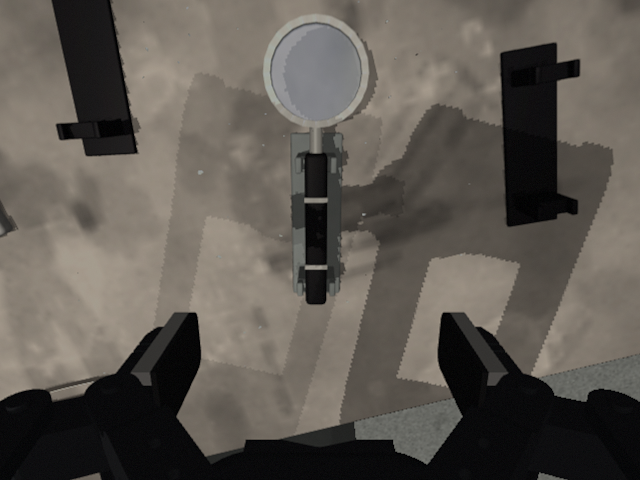

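The loupe lies straight up the image: lens at (316,71), handle from (316,153) to (316,303), white bands at rows 200 and 267. The black look-alike rests are well to the sides.

```bash
cat >> h.py <<'E'
from scipy.spatial.transform import Rotation as Ro
def wcam(st,s):
    H=np.array(s["hand_eye"]); Rt=Ro.from_euler("xyz",st["tcp_rot"],degrees=True).as_matrix()
    Rw=Rt@H[:3,:3]; p=Rt@H[:3,3]+st["tool_pos"]
    q=dict(s); q["R"]=Rw.T; q["t"]=-Rw.T@p; return q
E
python3 - <<'E'
from h import *
st,s=pickle.load(open("w1.pkl","rb")); c=wcam(st,s)
L=ray(c,316.3,71,42)
a=ray(c,316,153.5,46);b=ray(c,316,302,46);m=(a+b)/2
b1=ray(c,316,200,46);b2=ray(c,316,267,46)
print("lens",L,"ends",a,b,"mid",m,np.linalg.norm(a-b),"bands mid",(b1+b2)/2)
print("len",np.linalg.norm((L-m)[:2]),"yaw",np.degrees(np.arctan2((L-m)[1],(L-m)[0])))
# handle axis by mask
img=s["img"]; g=img.max(2)
rows=[]
for v in (165,175,185,215,230,245,255,275,285):
    x=np.where(g[v,290:340]<45)[0]+290; rows.append((v,x.min(),x.max()))
print(rows)
R=Ro.from_euler("xyz",st["tcp_rot"],degrees=True).as_matrix()
print("tool-frame of mid(38)",R.T@(np.r_[m[:2],38]-st["tool_pos"]), "lens",R.T@(np.r_[L[:2],38]-st["tool_pos"]))
E
```

```text
lens [ 558.44635824 -231.44008824   42.        ] ends [ 514.53896353 -218.4763137    46.        ] [ 421.45784629 -191.30715854   46.        ] mid [ 467.99840491 -204.89173612   46.        ] 96.96523798749034 bands mid [ 466.47036241 -204.44572059   46.        ]
len 94.26371126413893 yaw -16.358059073403613
[(165, np.int64(304), np.int64(327)), (175, np.int64(305), np.int64(327)), (185, np.int64(305), np.int64(327)), (215, np.int64(305), np.int64(326)), (230, np.int64(305), np.int64(326)), (245, np.int64(306), np.int64(326)), (255, np.int64(306), np.int64(326)), (275, np.int64(299), np.int64(333)), (285, np.int64(306), np.int64(326))]
tool-frame of mid(38) [  2.77168462  -1.10331628 113.26593708] lens [ 97.03466548  -0.74670259 113.16333962]
```

```bash
python3 -m crank '{"slide":[[0.002,-0.001,0.03],[0,0,0.03],[0,0,0.03],[0,0,0.02],[0,0,0.011],[0,0,0.01],[0,0,0],[0,0,0]],"twist":[0,0,0,0,0,0,0,0]}' 0 40
python3 - <<'E'
from bench import status, viewer
import cv2, pickle
s=viewer.snapshot("wrist"); cv2.imwrite("pics/w2.png",s["img"][:,:,::-1]); st=status.sense()
print(st["tool_pos"],st["tcp_rot"])
E
```

```text
time: 2.6
tool_pos: [468.4, -205.5, 21.4]
tcp_rot: [180.0, -0.1, -16.4]
ft_force: [-0.3, -0.1, -0.4]
finger_gap: 85.2
[ 468.65535689 -205.56146657   21.62979503] [ 1.79973219e+02 -1.16392693e-01 -1.63714115e+01]
```

View pics/w2.png

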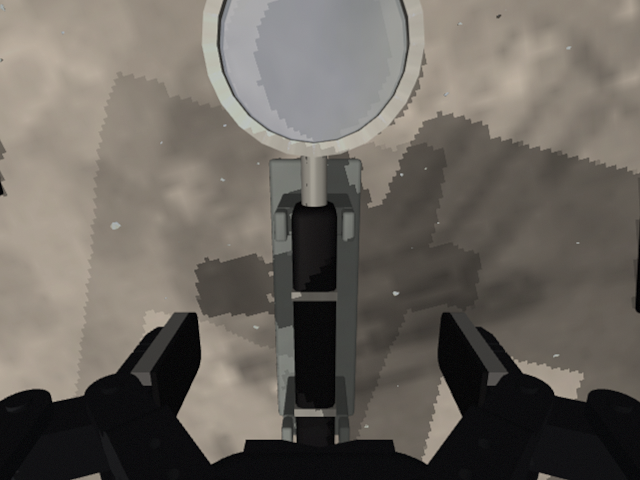

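The handle is between the fingers; its centre is at column 315 against 319 for the fingers, about 1 mm off. I'll correct that and close.

```bash
python3 -m crank '{"slide":[[0,-0.001,0.002],[0,0,0]],"twist":[0,0]}' 0 40;  python3 -m crank '{"slide":[[0,0,0],[0,0,0],[0,0,0],[0,0,0],[0,0,0],[0,0,0],[0,0,0],[0,0,0]],"twist":[0,0,0,0,0,0,0,0]}' 1 70
python3 - <<'E'
from bench import status, viewer
import cv2, pickle
s=viewer.snapshot("wrist"); cv2.imwrite("pics/w3.png",s["img"][:,:,::-1]); st=status.sense()
print(st["tool_pos"],st["tcp_rot"],st["finger_gap"],st["ft_force"],st["wrist_torque"])
E
```

```text
time: 2.85
tool_pos: [468.4, -204.2, 18.8]
tcp_rot: [180.0, -0.1, -16.4]
ft_force: [-0.2, 0.0, 0.2]
finger_gap: 85.3
time: 3.65
tool_pos: [468.1, -204.2, 18.5]
tcp_rot: [180.0, -0.0, -16.4]
ft_force: [-0.2, -0.1, 2.1]
finger_gap: 12.7
[ 468.10461771 -204.16226155   18.47756021] [ 1.79995230e+02 -2.02521637e-02 -1.63979282e+01] 12.58269605853459 [-0.52115397 -0.52532065  2.78189033] [0.00530826 0.07053626 0.05190862]
```

View pics/w3.png

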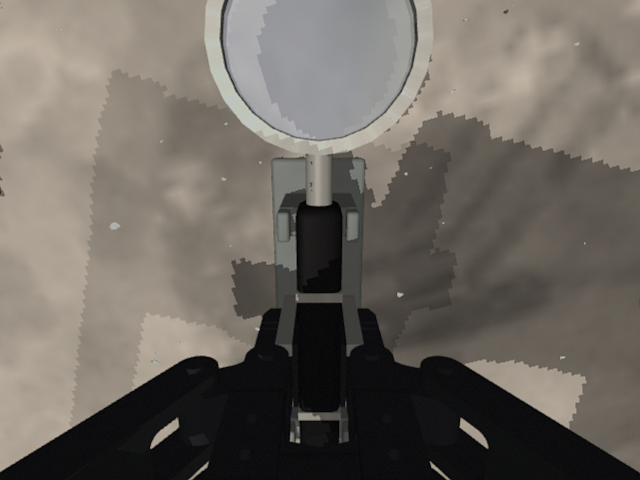

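The pads close on the handle centrally. Lifting straight up.

```bash
python3 -m crank '{"slide":[[0,0,-0.008],[0,0,-0.012],[0,0,-0.02],[0,0,-0.03],[0,0,-0.03],[0,0,-0.03],[0,0,0],[0,0,0]],"twist":[0,0,0,0,0,0,0,0]}' 1 70
python3 - <<'E'
from bench import status, viewer
import cv2, pickle
st=status.sense(); s=viewer.snapshot("wrist"); cv2.imwrite("pics/w4.png",s["img"][:,:,::-1]);pickle.dump((st,s),open("w4.pkl","wb"))
print(st["tool_pos"],st["tcp_rot"],st["finger_gap"],st["ft_force"],st["wrist_torque"])
E
```

```text
time: 4.5
tool_pos: [468.6, -204.4, 149.8]
tcp_rot: [180.0, -0.2, -16.4]
ft_force: [-0.0, 0.4, -0.6]
finger_gap: 12.9
[ 468.60633091 -204.40845899  149.83029914] [ 1.79964951e+02 -1.51331204e-01 -1.63964123e+01] 12.94836989390001 [-0.04716653  0.40241725 -0.62697604] [-0.00042207 -0.00544072 -0.02139503]
```

View pics/w4.png

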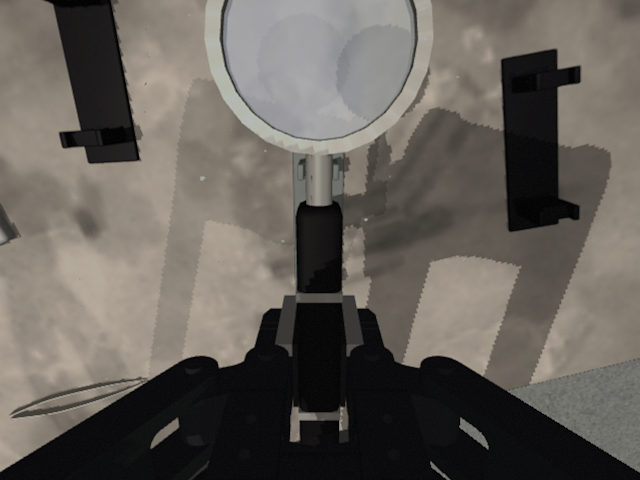

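Lifted; the loupe looks the same in the picture, so it is still level. Carrying it over at height.

```bash
python3 -m crank '{"slide":[[-0.006,-0.02,0],[-0.0115,-0.037,0],[-0.0115,-0.037,0],[-0.0115,-0.037,0],[-0.0115,-0.037,0],[-0.0115,-0.037,0],[-0.0115,-0.037,0],[-0.0115,-0.037,0]],"twist":[0,0,0,0,0,0,0,0]}' 1 70
python3 - <<'E'
from bench import status, viewer
import cv2, pickle
st=status.sense(); s=viewer.snapshot("wrist"); cv2.imwrite("pics/w5.png",s["img"][:,:,::-1]);pickle.dump((st,s),open("w5.pkl","wb"))
st=status.sense();print(st["tool_pos"],st["tcp_rot"],st["finger_gap"])
E
```

```text
time: 5.35
tool_pos: [462.2, 89.5, 146.6]
tcp_rot: [179.9, 0.2, -16.4]
ft_force: [1.3, -0.4, -1.1]
finger_gap: 12.9
[461.80966177  94.48275238 146.70939738] [-179.86321193    0.21852698  -16.29137609] 12.463821499518001
```

View pics/w5.png

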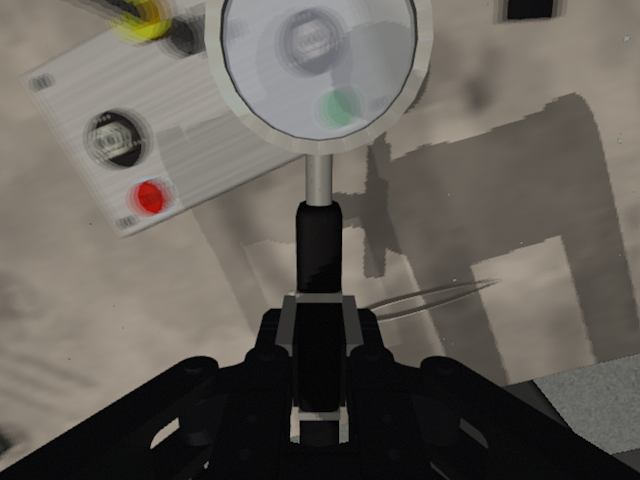

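```bash
python3 -m crank '{"slide":[[0,0,0],[0,0,0],[0,0,0]],"twist":[-0.14,-0.14,-0.14]}' 1 70; python3 -m crank '{"slide":[[0,0,0],[0,0,0],[0,0,0]],"twist":[0,0,0]}' 1 70
python3 - <<'E'
from bench import status, viewer
import cv2, pickle
st=status.sense(); s=viewer.snapshot("wrist"); cv2.imwrite("pics/w6.png",s["img"][:,:,::-1]);pickle.dump((st,s),open("w6.pkl","wb"))
st=status.sense();print(st["tool_pos"],st["tcp_rot"],st["finger_gap"])
E
```

```text
time: 5.7
tool_pos: [462.4, 88.1, 146.5]
tcp_rot: [-180.0, 0.2, 8.0]
ft_force: [0.0, -0.2, -0.4]
finger_gap: 13.1
time: 6.0
tool_pos: [463.3, 87.8, 147.7]
tcp_rot: [-180.0, 0.1, 7.5]
ft_force: [-0.5, 0.7, -1.2]
finger_gap: 13.0
[463.46950562  87.85798786 147.87277258] [-1.79997271e+02  4.18110670e-02  7.50392751e+00] 12.901821617510686
```

View pics/w6.png

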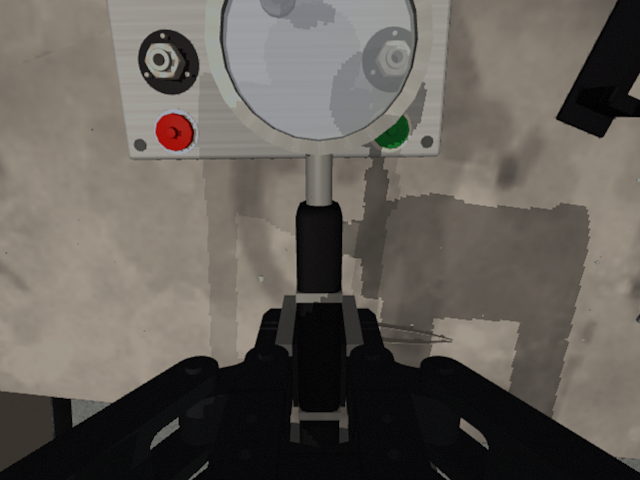

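The +y nut's hole is at (160,60) with the red tag at (175,132) in front of it; the -y nut is at (397,58). Next: measure the nut, and move back and up so the ring comes into view.

```bash
python3 - <<'E'
from h import *
st,s=pickle.load(open("w6.pkl","rb")); c=wcam(st,s)
print(ray(c,160.5,60,29),ray(c,397,58,29))
E
python3 -m crank '{"slide":[[-0.02,-0.02,-0.02],[-0.02,-0.03,-0.02],[-0.02,-0.03,-0.02],[0,0,0],[0,0,0],[0,0,0],[0,0,0],[0,0,0]],"twist":[0,0,0,0,0,0,0,0]}' 1 70
python3 - <<'E'
from bench import status, viewer
import cv2, pickle
st=status.sense(); s=viewer.snapshot("wrist"); cv2.imwrite("pics/w7.png",s["img"][:,:,::-1]);pickle.dump((st,s),open("w7.pkl","wb"))
print(st["tool_pos"],st["tcp_rot"],st["finger_gap"])
E
```

```text
[553.91974324 193.00418119  29.        ] [572.95426911  55.78711361  29.        ]
time: 6.85
tool_pos: [393.6, 158.6, 207.5]
tcp_rot: [180.0, 0.1, 7.6]
ft_force: [-0.8, -1.0, -0.9]
finger_gap: 12.9
[393.5947753  158.56468705 207.45574233] [1.79981392e+02 9.05754400e-02 7.57741886e+00] 12.871748184607931
```

View pics/w7.png

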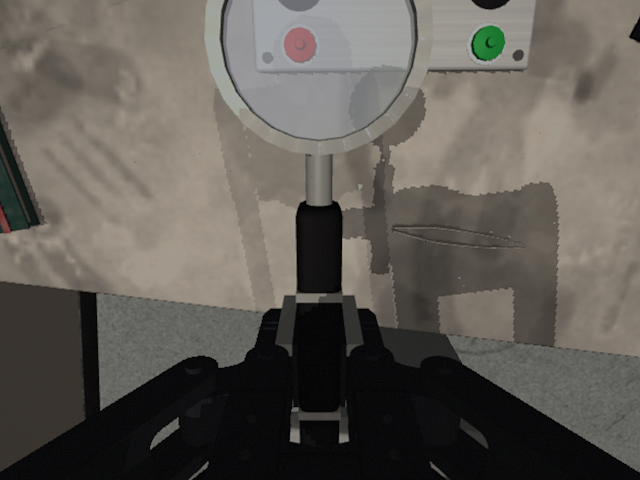

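Moving back was the wrong way: only the tags show, at (300,44) and (488,42). I'll go forward at this safe height instead.

```bash
python3 -m crank '{"slide":[[0.03,0,0],[0.04,0,0],[0.03,0,0],[0,0,0],[0,0,0],[0,0,0],[0,0,0],[0,0,0]],"twist":[0,0,0,0,0,0,0,0]}' 1 70
python3 - <<'E'
from bench import status, viewer
import cv2, pickle
st=status.sense(); s=viewer.snapshot("wrist"); cv2.imwrite("pics/w8.png",s["img"][:,:,::-1]);pickle.dump((st,s),open("w8.pkl","wb"))
print(st["tool_pos"],st["tcp_rot"],st["finger_gap"])
E
```

```text
time: 7.7
tool_pos: [492.3, 172.7, 208.7]
tcp_rot: [-180.0, -0.0, 7.7]
ft_force: [0.0, -0.9, -0.5]
finger_gap: 12.7
[492.27717599 172.65479856 208.70316318] [-1.79993253e+02 -4.03753005e-02  7.67605512e+00] 12.739355605049724
```

View pics/w8.png

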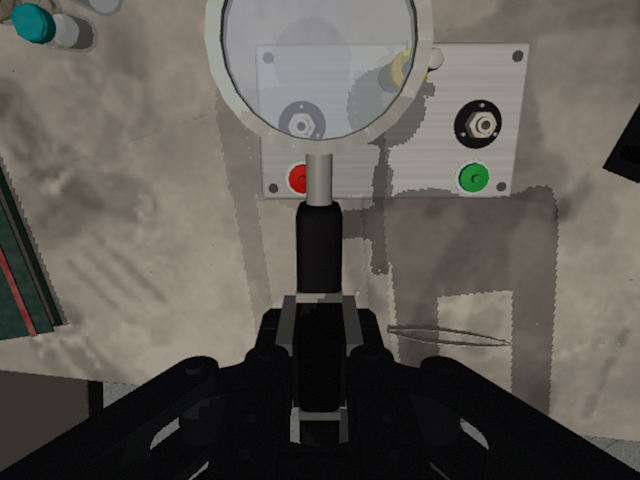

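The ring, near (410,68), is half hidden by the rim. Shifting 50 mm left.

```bash
python3 -m crank '{"slide":[[0,-0.025,0],[0,-0.025,0],[0,0,0],[0,0,0],[0,0,0],[0,0,0]],"twist":[0,0,0,0,0,0]}' 1 70
python3 - <<'E'
from bench import status, viewer
import cv2, pickle
st=status.sense(); s=viewer.snapshot("wrist"); cv2.imwrite("pics/w9.png",cv2.resize(s["img"][0:170,380:600,::-1],None,fx=3.5,fy=3.5,interpolation=cv2.INTER_CUBIC));pickle.dump((st,s),open("w9.pkl","wb"))
print(st["tool_pos"],st["tcp_rot"],st["finger_gap"])
E
```

```text
time: 8.35
tool_pos: [486.1, 221.5, 208.4]
tcp_rot: [180.0, -0.0, 7.6]
ft_force: [0.6, -0.2, -1.5]
finger_gap: 13.2
[486.12900015 221.49842065 208.38455505] [ 1.79987130e+02 -9.82798933e-03  7.62654498e+00] 13.17258514153421
```

View pics/w9.png

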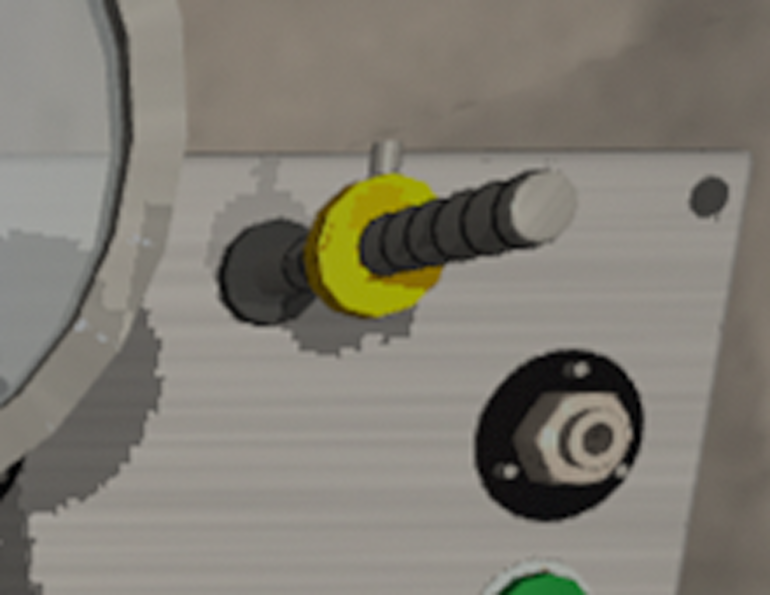

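The ring's top face is centred at (382,246) in the crop and the post top at (544,206); both are clear of the rim.

```bash
python3 - <<'E'
from h import *
st,s=pickle.load(open("w9.pkl","rb")); c=wcam(st,s)
f=3.5
C=lambda x,y:(380+(x+.5)/f-.5,(y+.5)/f-.5)
pt=ray(c,*C(544,206),135); print("posttop",pt)
nR=ray(c,*C(598,439),29); print("nutR",nR)
T=pickle.load(open("top0.pkl","rb"));S=pickle.load(open("scene0.pkl","rb"))
# predicted post xy from nuts: midpoint + 35 along plate x
L=np.array([554.3,193.1]);R=np.array([573.5,55.7]); y=(L-R)/np.linalg.norm(L-R); x=np.array([y[1],-y[0]])
ax=(L+R)/2+35*x; print("axis from nuts",ax,"yaw",np.degrees(np.arctan2(x[1],x[0])))
for axis in(pt[:2],ax,):
    for px in((382,246),(376,247),(380,244)):
        zz=np.linspace(60,120,601); d=[np.linalg.norm(ray(c,*C(*px),z)[:2]-axis) for z in zz]; i=np.argmin(d); print(px,zz[i],d[i],"-> centre z",zz[i]-4)
# wrist + top triangulation of ring bbox centre (whole ring)
h=cv2.cvtColor(s["img"],cv2.COLOR_RGB2HSV);m=cv2.inRange(h,(18,150,80),(35,255,255));m[:,:430]=0;m[100:]=0
x0,y0,w,hh=cv2.boundingRect(cv2.findNonZero(m));p=(x0+w/2-.5,y0+hh/2-.5);print(x0,y0,w,hh)
for nm,q,cam in(("top",(234.5,228),T),("scene",(233.5,280),S)): print(nm,tri(c,p,cam,q))
E
```

```text
posttop [598.50334395 130.65187929 135.        ]
nutR [573.77040582  56.32851855  29.        ]
axis from nuts [598.56320704 129.24376692] yaw 7.95488644925067
(382, 246) 78.3 0.09108076262836377 -> centre z 74.3
(376, 247) 75.7 0.018865844174080895 -> centre z 71.7
(380, 244) 77.6 0.31862599248061446 -> centre z 73.6
(382, 246) 75.0 0.3518596554474397 -> centre z 71.0
(376, 247) 72.2 0.4279361014575676 -> centre z 68.2
(380, 244) 74.2 0.7642458756742605 -> centre z 70.2
468 50 38 41
top [599.59086742 130.99986679  76.17313245]
scene [598.85579704 130.54551516  73.91561918]
```

The ring is at its bottom stop: estimates run 71–76 mm and it cannot be below 75. Target lens z is about 75.5, so TCP z is about 56. Going over the nut and part-way down.

```bash
python3 -m crank '{"slide":[[-0.015,0.019,0],[-0.015,0.018,0],[0,0,0.03],[0,0,0.03],[0,0,0.02],[0,0,0],[0,0,0],[0,0,0]],"twist":[0,0,0,0,0,0,0,0]}' 1 70
python3 - <<'E'
from bench import status, viewer
import cv2, pickle
st=status.sense(); s=viewer.snapshot("wrist"); cv2.imwrite("pics/w10.png",s["img"][:,:,::-1]);pickle.dump((st,s),open("w10.pkl","wb"))
print(st["tool_pos"],st["tcp_rot"],st["finger_gap"])
E
```

```text
time: 9.2
tool_pos: [462.4, 181.7, 130.1]
tcp_rot: [-180.0, -0.1, 7.7]
ft_force: [1.1, -0.3, 0.5]
finger_gap: 12.5
[462.38559549 181.6909734  130.06332226] [-1.79980462e+02 -1.44409395e-01  7.65209675e+00] 12.52728344557642
```

View pics/w10.png

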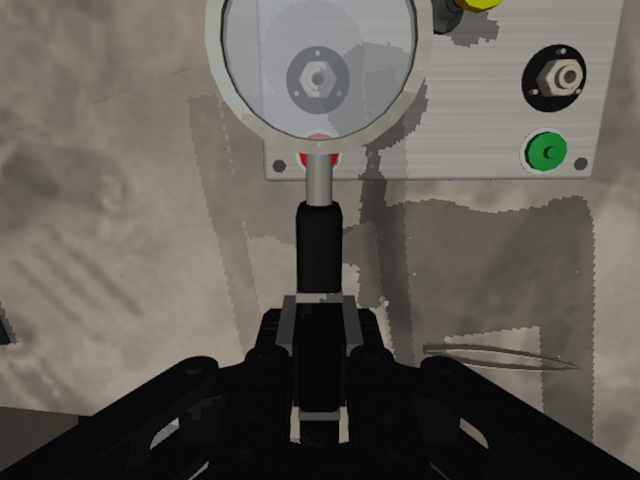

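The nut's hole is at (318,78), on the loupe's axis (rim centre column 318.5), with the red tag under the stem at (319,158).

```bash
python3 - <<'E'
from h import *
st,s=pickle.load(open("w10.pkl","rb")); c=wcam(st,s)
n=ray(c,318,78,29);R=Ro.from_euler("xyz",st["tcp_rot"],degrees=True).as_matrix();print(n,R.T@(n-st["tool_pos"]))
# lens from rim: fwd edge cut; use near outer rim edge (top edge z=lens+4 -> tool z -23.5): 
zt=st["tool_pos"][2]+23.5
for p in((318.5,154),(205,30),(433,30)): q=ray(c,*p,zt-4 if p[1]>100 else zt-4); print(p,R.T@(q-st["tool_pos"]))
E
```

```text
[554.31631942 194.24148175  29.        ] [ 92.52824863  -0.1629274  101.2969152 ]
(318.5, 154) [ 62.98673779   0.2567743  -19.34139729]
(205, 30) [ 95.99834691 -30.44361903 -19.2477253 ]
(433, 30) [ 95.97957799  31.24592935 -19.26880848]
```

Lens tool x is about 93–94.3, and the nut is at 92.5, so shift about -1 mm and descend 74 mm.

```bash
python3 -m crank '{"slide":[[-0.001,0,0.02],[0,0,0.02],[0,0,0.02],[0,0,0.009],[0,0,0.005],[0,0,0],[0,0,0],[0,0,0]],"twist":[0,0,0,0,0,0,0,0]}' 1 70
python3 -m crank '{"slide":[[0,0,0],[0,0,0],[0,0,0]],"twist":[0,0,0]}' 1 70
python3 - <<'E'
from bench import status, viewer
import cv2, pickle
st=status.sense(); s=viewer.snapshot("wrist"); cv2.imwrite("pics/w11.png",s["img"][:,:,::-1]);pickle.dump((st,s),open("w11.pkl","wb"))
for n in("scene","top"):
    q=viewer.snapshot(n);pickle.dump(q,open(n+"1.pkl","wb"));i=q["img"][:,:,::-1]
    cv2.imwrite("pics/"+n+"1c.png",cv2.resize(i[230:370,180:360] if n=="scene" else i[190:320,160:310],None,fx=4,fy=4,interpolation=cv2.INTER_CUBIC))
print(st["tool_pos"],st["tcp_rot"],st["finger_gap"],st["ft_force"])
E
```

```text
time: 10.05
tool_pos: [461.1, 181.6, 55.5]
tcp_rot: [-180.0, -0.1, 7.7]
ft_force: [-0.4, -1.1, -1.3]
finger_gap: 12.7
time: 10.35
tool_pos: [460.4, 181.4, 54.5]
tcp_rot: [-180.0, -0.0, 7.7]
ft_force: [-1.2, 0.0, -1.5]
finger_gap: 12.4
[460.37946008 181.44854859  54.53394684] [-1.79995022e+02 -2.19409446e-02  7.66699552e+00] 12.439596571801541 [-1.23790276e+00  3.92365801e-04 -1.49721178e+00]
```

View pics/w11.png

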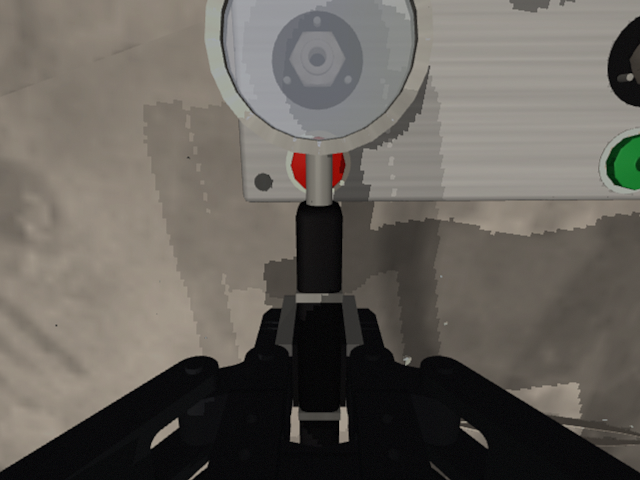

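View pics/scene1c.png

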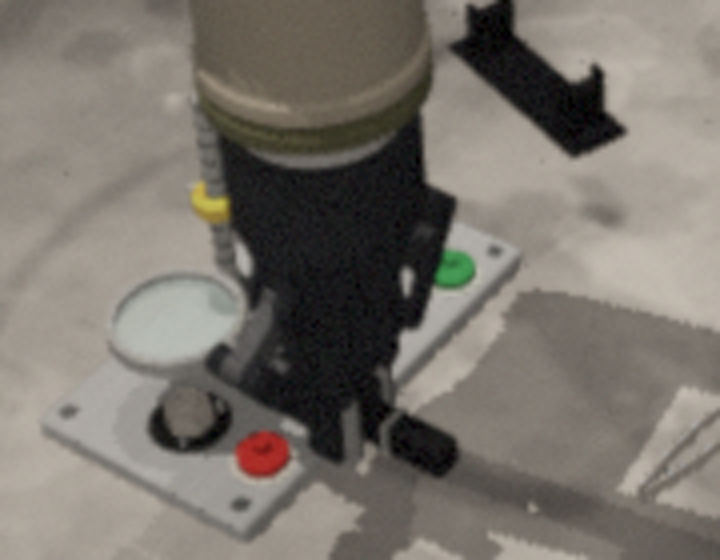

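View pics/top1c.png

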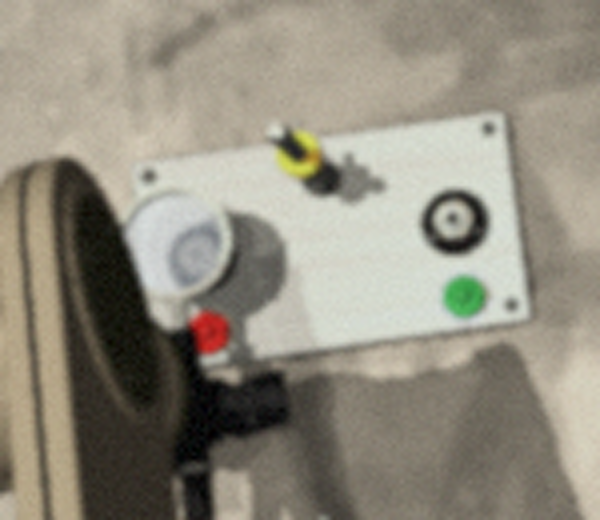

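```bash
python3 - <<'E'
from h import *
st,s=pickle.load(open("w11.pkl","rb")); c=wcam(st,s)
n=ray(c,317.5,57,29);R=Ro.from_euler("xyz",st["tcp_rot"],degrees=True).as_matrix();print("nut",n,R.T@(n-st["tool_pos"]))
T=pickle.load(open("top1.pkl","rb"));S=pickle.load(open("scene1.pkl","rb"))
C=lambda x,y,u0,v0,f=4:(u0+(x+.5)/f-.5,v0+(y+.5)/f-.5)
p=C(178.5,245,160,190);q=C(177,320,180,230)
print("lens tri",tri(T,p,S,q),"T@79",ray(T,*p,79),"S@79",ray(S,*q,79))
print("nutT",ray(T,*C(197,253,160,190),29),"nut S",ray(S,*C(190,402,180,230),29), "expected lens", R@[94.3,0.3,-19.5]+st["tool_pos"])
E
```

```text
nut [553.98245799 194.21663537  29.        ] [94.45988081 -0.16364733 25.57013566]
lens tri [553.12055269 192.50919119  73.56267974] T@79 [552.09141657 190.917884    79.        ] S@79 [548.46835569 195.85928417  79.        ]
nutT [555.80464337 194.16676082  29.        ] nut S [549.14792725 195.8309242   29.        ] expected lens [553.86928165 193.72961903  74.07003068]
```

Horizontally the lens is within about 2–3 mm of the nut in every view. The height comes out about 73–74, slightly low, so I'll raise it 2.5 mm and average a few readings.

```bash
python3 -m crank '{"slide":[[0.0,0,-0.0025],[0,0,0],[0,0,0],[0,0,0],[0,0,0]],"twist":[0,0,0,0,0]}' 1 70
python3 -m crank '{"slide":[[0,0,0],[0,0,0],[0,0,0]],"twist":[0,0,0]}' 1 70
python3 - <<'E'
from bench import status, viewer
import numpy as np,cv2,pickle
P=[]
for i in range(4):
    P.append(status.sense()["tool_pos"]); s=viewer.snapshot("scene")
st=status.sense();P.append(st["tool_pos"]);print(np.round(P,2),np.mean(P,0),st["qd"].round(2),st["finger_gap"],st["time"])
w=viewer.snapshot("wrist");cv2.imwrite("pics/w12.png",w["img"][:,:,::-1]);pickle.dump((st,w),open("w12.pkl","wb"));pickle.dump(s,open("scene2.pkl","wb"))
cv2.imwrite("pics/s2.png",cv2.resize(s["img"][230:370,180:360,::-1],None,fx=4,fy=4,interpolation=cv2.INTER_CUBIC))
E
```

```text
time: 11.0
tool_pos: [460.2, 181.4, 56.8]
tcp_rot: [180.0, 0.0, 7.7]
ft_force: [0.0, -0.5, -1.9]
finger_gap: 12.7
time: 11.3
tool_pos: [460.2, 181.4, 56.8]
tcp_rot: [-180.0, 0.0, 7.7]
ft_force: [0.4, 0.4, -0.5]
finger_gap: 13.2
[[460.22 181.39  56.78]
 [460.22 181.41  56.78]
 [460.24 181.39  56.8 ]
 [460.22 181.39  56.79]
 [460.26 181.37  56.8 ]] [460.23256374 181.39060319  56.78705364] [-0.03 -0.01  0.02 -0.1  -0.04  0.03] 12.607308508101132 11.5
```

View pics/s2.png

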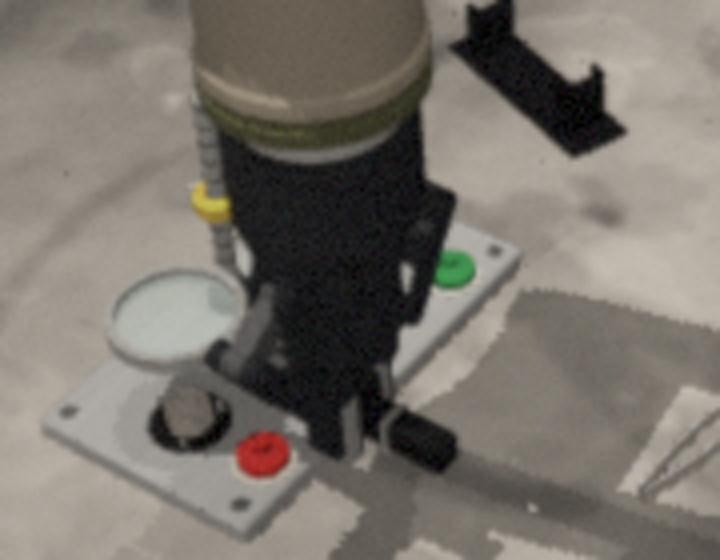

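View pics/w12.png

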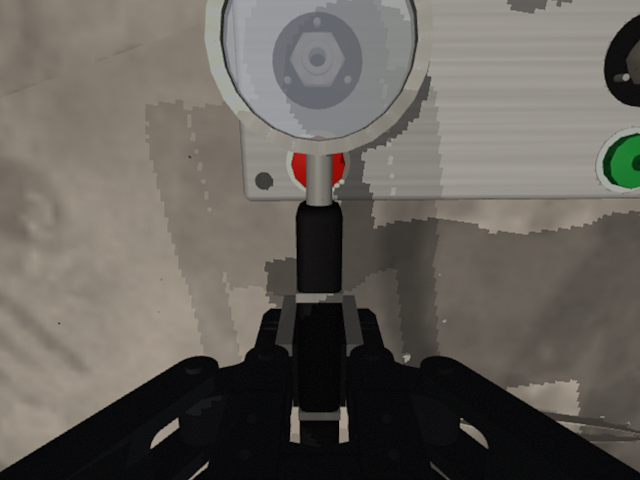

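The arm is steady. The lens works out at (553.7, 193.6, 76.3) mm, and the nut at about (554.5, 193.5). The nuts and tags have not moved in the pictures. Handing in.

```bash
python3 -c "
from bench import hand_in
print(hand_in())"
```

```text
the job is handed in; nothing more can be done
None
```

I lifted the loupe off the grey rest by its handle and handed in at 11.5 s with the arm holding it over the left (+y) nut, the one with the red tag. `hand_in()` reports no verdict, so I don't know the result.

- **Position:** The lens is at about (553.7, 193.6) mm and the nut at about (554.5, 193.5), so they are within about 1 mm. The separate views disagreed by 2–3 mm.
- **Level and steady:** The tool is vertical to within about 0.1° and its position held to within 0.05 mm. The grip is set to 70 N, with the fingers reading a 12.6 mm gap on the 14 mm handle. The loupe looked the same in the wrist camera throughout, so I take it to be level.
- **Height (least certain):** The lens is at about 76.3 mm, worked out from the tool position. The ring measured between 68 and 76 mm depending on view and method. I trusted the 71–76 mm range and, since the ring cannot sit below 75 mm, took it to be at its bottom stop. A top-and-scene camera check, made before I raised the loupe 2.5 mm, put the lens about 1 mm lower than the tool position did.
- **Other objects:** The last pictures show no shift in the nuts, tags or ring. The route stayed well clear of the vial, funnel and tweezers, but I did not measure them again at the end.

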